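# Latch the test nests and present the reference ball

### The arm

A 6-joint arm with a two-finger parallel gripper is mounted at the origin on the work surface. World frame = base frame: x ahead of the robot, y to its left, z up, the work surface at z = 0. Lengths are in m, angles in rad, forces in N, time in s.
With the tool pointing down it reaches from about 0.3 to 0.875 m from the base axis. Payload 6.4 kg.
Tool frame: the origin (TCP) lies at the very end of the fingers, on their centre line; the grasp point (between the pads) lies 19 mm behind it; z points along the fingers, y is the line along which they close (so a half turn about z gives the same grasp; the last joint's range is limited). The gripper opens to 85 mm and grips with 20 to 120 N. Pads are 22 mm wide; open, the fingers measure 114 mm over their backs; the gripper's body (76 mm by 85 mm) begins 54 mm behind the grasp point. The pads swing forward as they close: fully open they stand 13 mm farther back than shut.
Start: joints at [-1.348, 0.181, 1.607, -0, 1.354, -0.206], TCP at [0.239, -0.523, 0.231] pointing down, gripper open.
Joint ranges: [-2.99, 2.99], [-0.89, 2.07], [0.3, 2.58], [-1.14, 4.28], [0, 2.63], [-3.12, 3.12]. Speed limits (rad/s): [2.57, 2.57, 3.01, 3.14, 3.14, 3.14].

### API

Orientations are given as a unit quaternion [w, x, y, z].
In Python, from bench import get_obs, optics, workorder gives the robot as it stands.
- The arm moves only by the tool creep_tool, called in YAML: its name, and indented under it one key for each argument. Schema: {"type":"object","properties":{"moves":{"type":"array","items":{"type":"array","prefixItems":[{"type":"array","items":{"type":"number"},"minItems":3,"maxItems":3},{"type":"array","items":{"type":"number"},"minItems":3,"maxItems":3},{"type":"number"}],"minItems":3,"maxItems":3},"minItems":1,"maxItems":10},"only":{"type":"string"},"quiet":{"type":"boolean"},"lines":{"type":"string"}},"required":["moves"],"additionalProperties":false}. moves is a list of rows, 1 to 10 of them, each written [[dx, dy, dz], [rx, ry, rz], opening]: dx, dy, dz in fractions of the full range, 1 being 0.5 m, then a rotation vector rx, ry, rz in shares of pi/2 rad (1.0 is pi/2 rad), then the opening from 0.0 (shut) to 1.0 (fully open); each row is the pose to reach, as a shift and turn from the pose commanded when the call began, along the tool's axes at that moment; what a row does not reach only later rows make up. A row lasts 1/8 s, in which the tool goes at most 0.0625 m and 0.188 rad, less where a joint would pass 70% of its speed; a pose out of reach is approached as far as the arm can. The fingers move at their own pace and stop on an object; the grip force is fixed at half the most. Time passes only in rows, so rows that do not move let the fingers close. The tool returns the time, the measured TCP pose, the force, the opening and the grip force at its end. only (a regular expression) keeps the lines of the reply that match it, lines (a string "A,B") keeps lines A to B, and quiet returns only ok. No shift or turn number may pass 1 either way. Input that does not fit is refused with a message, and nothing moves.
- get_obs(): the state, without advancing time (a new reading comes with each control period).
- optics.camera(name): name is "side" or "top"; returns (picture, depth): 400x640x3 uint8, blue, green, red; 400x640 float32, m along the optical axis (not along the pixel's ray), 0 where there is no reading.
- optics.camera_params(name): a dict with "fovy" (degrees; the focal length in pixels is half the picture's height over the tangent of half this angle, whatever the lens; pixels are square), "cx", "cy" (the principal point, pixels), "view" (4x4, takes a point from world to camera coordinates). Camera axes: x right, y up, looking along -z (the intrinsics and any distortion apply to the point x, -y, -z); pixel columns grow to the right and rows downward; lengths in m; the calibration is good to about 2 mm. A picture is of the moment at which its call begins. camera_params takes no time and is no camera call.
- workorder.hand_in(): hands the job in; it is judged then, once.
The state is a dict: "time_s": time; "q": joint angles; "dq": joint speeds; "joint_efforts": joint torques, N m; "eef_pos": TCP position; "eef_rot": TCP orientation; "wrist_force": force on the tool from outside, world axes, zero at the start; "torque": the same for the moment, N m; "opening": opening from 0.0 (shut) to 1.0 (fully open); "grasp_force": force on a finger pad.
Only numpy, scipy, OpenCV 4.12 (cv2) and the standard library are available. Lean on these libraries where they do the work, as an engineer would, in place of code of your own. Each camera call takes 0.05 s, during which the arm holds its last target. There are 200 camera calls.

### The job

Get the test station ready for its reference check: first press the covers of both test nests down until they snap shut and stay shut. Then pick up the ball tray, keeping the loose steel ball in its pocket all the way, and hold the tray level and still with the ball centred over the measuring head's window, the tray's underside about 8 cm above the glass; finish while holding it there, with the gripper clear of the ball, and leave the three transformers standing among the fixtures where they are.

Things in the scene. Friction and masses are not known exactly. Their poses are not given: they have to be found in the camera images.
- nest_a: Test nest (one of two alike), aluminium base 145 x 96 mm, fixed. Origin: underside, z up. Its cover's hinge axis runs along y through (50, 0, 46) mm; from there the cover, 76 wide, 8 thick (4 either side of the axis), reaches 102 mm toward the nest's -x. Latch post at the -x end: 16 x 34 mm, centre x = -70 mm, top 56 mm high, with a sprung plunger that snaps over the cover's nose.
- nest_a_cover (a joint): Cover's hinge angle (rad): 0 shut and level, grows as the free -x edge rises, stop at 1.15. A light spring (0.15 N m/rad, rest 0.95) and friction hold it open, 0.75 to 1.05 at the start; let go unlatched it rises to about 0.4. The plunger resists from 0.11 to 0.05, then snaps and holds it at 0, a hard stop. Pressing down on the pad takes about 8 N (more nearer the hinge).
- nest_a_pad (a point): Centre of the top face of the black round press pad (diameter 26 mm, standing 4 mm proud) on this cover, 70 mm from the hinge axis; it moves with the cover and is 54 mm above the table when shut. z is the cover's outward normal, x points to the hinge.
- nest_b: Test nest (the other one), aluminium base 145 x 96 mm, fixed. Origin: underside, z up. Its cover's hinge axis runs along y through (50, 0, 46) mm; from there the cover, 76 wide, 8 thick (4 either side of the axis), reaches 102 mm toward the nest's -x. Latch post at the -x end: 16 x 34 mm, centre x = -70 mm, top 56 mm high, with a sprung plunger that snaps over the cover's nose.
- nest_b_cover (a joint): Cover's hinge angle (rad): 0 shut and level, grows as the free -x edge rises, stop at 1.15. A light spring (0.15 N m/rad, rest 0.95) and friction hold it open, 0.75 to 1.05 at the start; let go unlatched it rises to about 0.4. The plunger resists from 0.11 to 0.05, then snaps and holds it at 0, a hard stop. Pressing down on the pad takes about 8 N (more nearer the hinge).
- nest_b_pad (a point): Centre of the top face of the black round press pad (diameter 26 mm, standing 4 mm proud) on this cover, 70 mm from the hinge axis; it moves with the cover and is 54 mm above the table when shut. z is the cover's outward normal, x points to the hinge.
- tray: Loose ball tray, 180 to 290 g: aluminium plate 110 (x) x 70 (y) x 10 mm with an upright black grip, 30 (x) x 12 (y) mm, centred at x = -15 mm, top 63 mm above the underside. Origin: centre of the plate's underside, z up. At x = +34 mm is a round pocket, a 17 mm through hole, in which the ball rests.
- tray_grip (a point): Point on the middle of the tray's upright grip, 42 mm above the tray's underside; axes as the tray. The grip is pinched across its 12 mm (along y).
- tray_pocket (a point): Where the ball's centre is when it sits in its pocket: at (34, 0, 18) mm in the tray's frame; axes as the tray.
- ball_center (a point): Centre of the loose steel ball, diameter 24 mm, 56 g. It rests on the edge of the pocket, sunk about 4 mm below the plate's top; it rolls out if the tray is tipped by more than about 0.7 rad or jerked.
- gauge: Upward-looking measuring head, grey box 110 x 90 mm, 45 mm high in all, fixed to the table, with a round dark-rimmed glass window of 60 mm in the middle of its top. Origin: underside.
- gauge_window (a point): Centre of the measuring window, on top of the head, 45 mm above the table.
- coil_a: Bystander: loose black bobbin transformer with an ochre winding, 40 x 30 x 28 mm, origin under its centre.
- coil_b: Bystander: loose transformer like coil_a.
- coil_c: Bystander: loose transformer like coil_a.
- ball: The same ball as a body (its axes turn as it rolls; use point ball_center for its place).
Mind the look-alikes: they are no part of the job. Leave any red look-alike of the gauge alone.

How it is judged:
On the way, in this order (a step that is already met when the one before it is completed fails the run):
1. both nest covers are snapped shut while the tray still stands on the table (value of joint each of nest_a_cover, nest_b_cover below 0.025 rad and height (world z) of tray below 0.02 m), for 0.2 s.
2. the tray is lifted off the table with the ball in its pocket, covers still shut (value of joint each of nest_a_cover, nest_b_cover below 0.025 rad and distance between ball_center and tray_pocket below 0.008 m and height (world z) of tray above 0.04 m and contact force between the fingers and tray above 0.5 N), for 0.2 s.
At the end, for the whole second after the job is handed in: Both covers latched (under 0.025 rad); gripper holds the tray still (under 20 mm/s), level within 0.12 rad, pocket within 20 mm of the window centre seen from above, underside 50 to 110 mm above the window; ball in its pocket (within 8 mm), untouched by the robot (value of joint each of nest_a_cover, nest_b_cover below 0.025 rad and distance between ball_center and tray_pocket below 0.008 m and horizontal distance between tray_pocket and gauge_window below 0.02 m and height (world z) of tray between 0.095 and 0.155 m and angle between tray's own z axis and vertical below 0.12 rad and linear speed of tray below 0.02 m/s and contact force between the fingers and tray above 0.5 N and contact force between the arm and ball below 0.05 N); the arm keeps its last pose, push and grip.
It fails at once if the ball leaves its pocket (distance between ball_center and tray_pocket above 0.014 m).
It fails at once if a transformer standing on the table is moved by more than 30 mm (distance of any of coil_a, coil_b, coil_c from where it was at the start of the episode above 0.03 m).
It also fails if it takes over 67 s, if anything falls off the work surface, if the arm or the gripper's body presses on something with over 40 N, if the wrist force passes 120 N, or if a joint passes its speed limit or range.

## Working session

There is one attempt and no reset: what is moved stays moved. The work goes in short steps, Python scripts to look and compute and a tool call to move; the robot and the scene stay as the last step left them, time stands still between calls to the robot, and variables do not carry over. Pictures are saved under pics/ and viewed, at most 10 in all, crops included, and the job is handed in when it is done.

```bash
ls; mkdir -p pics; python3 - <<'E'
from bench import get_obs, optics
import cv2, numpy as np
o=get_obs(); print(o)
for n in("top","side"):
    p=optics.camera_params(n); print(n,p)
    im,d=optics.camera(n); cv2.imwrite(f"pics/{n}0.png",im); np.save(f"{n}0.npy",d); print((d>0).mean())
E
```

```text
pics
{'time_s': 0.0, 'q': array([-1.34828462e+00,  1.81527009e-01,  1.60798265e+00,  9.59843994e-06,
        1.35378066e+00, -2.06305691e-01]), 'dq': array([ 0.00033739, -0.00260831,  0.00068006, -0.00031929,  0.00182557,
        0.00137348]), 'joint_efforts': array([ 4.41335415e-04, -4.44876730e+01, -3.51335192e+01, -3.51526651e-04,
        9.03596054e-03, -1.33927762e-05]), 'eef_pos': array([ 0.23897822, -0.52240105,  0.23040428]), 'eef_rot': array([-8.48842829e-04,  9.77102244e-01,  2.12768614e-01, -2.19240541e-06]), 'wrist_force': array([0.84229541, 0.21112999, 0.11909292]), 'torque': array([ 0.02194412, -0.0222582 , -0.04187788]), 'grasp_force': 0.0, 'opening': 1.003476448214801}
top {'fovy': 56.1914247539095, 'cx': 321.2354561538498, 'cy': 196.85903840159003, 'view': array([[ 0.01868438, -0.99978366, -0.00913985,  0.0088845 ],
       [ 0.99638199,  0.01786122,  0.08308976, -0.50953546],
       [-0.08290854, -0.01065926,  0.99650015, -1.02380504],
       [ 0.        ,  0.        ,  0.        ,  1.        ]])}
0.99589453125
side {'fovy': 44.903160534784284, 'cx': 315.57056159105235, 'cy': 194.62903765156568, 'view': array([[-0.99715013, -0.0754305 ,  0.00136293,  0.51603774],
       [ 0.03802428, -0.48689293,  0.87263362, -0.09135768],
       [-0.06515959,  0.87019855,  0.48837354, -1.11500728],
       [ 0.        ,  0.        ,  0.        ,  1.        ]])}
0.995953125
```

View pics/top0.png

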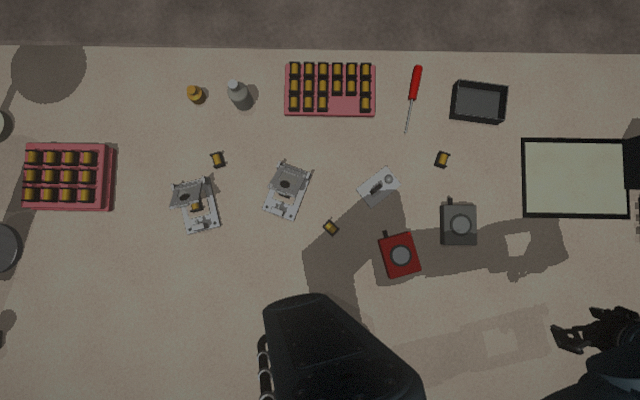

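View pics/side0.png

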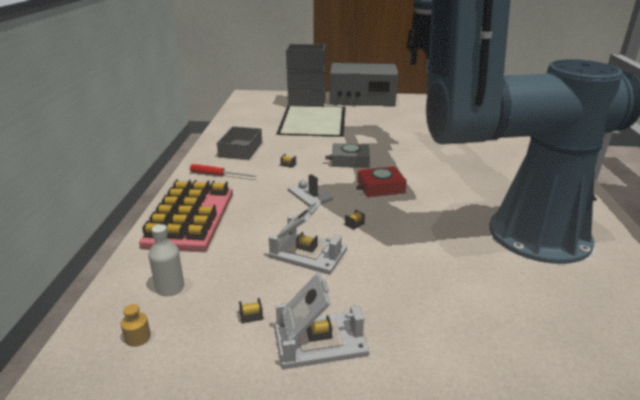

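The pictures show:
- **Nests:** both open, at top pixels (195,205) and (288,190).
- **Tray:** at (378,186), with its grip and ball.
- **Gauge candidates:** grey box at (458,222) and red box at (400,255). Grey is the real one.
- **Loose coils:** (218,159), (442,159) and (331,228).
- **Tray look-alikes:** the dark bin (478,100) and the light pad (575,178) are not the tray.

I'll check the choice in one close crop.

```bash
cat > h.py <<'E'
import numpy as np, cv2
from bench import get_obs, optics
from scipy.spatial.transform import Rotation as R
def cam(n):
    p=optics.camera_params(n); f=200/np.tan(np.radians(p["fovy"])/2); return p,f
def cloud(n,d):
    p,f=cam(n); v,u=np.mgrid[:400,:640]
    P=np.stack([(u-p["cx"])/f*d,-(v-p["cy"])/f*d,-d],-1)
    V=p["view"]; return (P-V[:3,3])@V[:3,:3]
def ray(n,u,v,z):
    p,f=cam(n); V=p["view"]; c=-V[:3,:3].T@V[:3,3]
    r=V[:3,:3].T@np.array([(u-p["cx"])/f,-(v-p["cy"])/f,-1]); return c+r*(z-c[2])/r[2]
def pix(n,X):
    p,f=cam(n); V=p["view"]; c=V[:3,:3]@np.asarray(X)+V[:3,3]; return p["cx"]+f*c[0]/-c[2], p["cy"]-f*c[1]/-c[2]
def rel(target,Rt=None):
    "shift in tool axes from measured pose; rotvec for wanted rotation"
    o=get_obs(); q=o["eef_rot"]; A=R.from_quat([q[1],q[2],q[3],q[0]])
    s=A.inv().apply(np.asarray(target)-o["eef_pos"])
    return s, (A.inv()*Rt).as_rotvec() if Rt is not None else None
E
python3 - <<'E'
from h import *
im=cv2.imread("pics/top0.png"); c=im[145:285,160:490]
cv2.imwrite("pics/crop0.png",cv2.resize(c,None,fx=2.4,fy=2.4,interpolation=cv2.INTER_CUBIC))
W=cloud("top",np.load("top0.npy")); g=np.round(W*1000).astype(int)
for u,v in[(250,250),(458,222),(458,210),(475,240),(400,255),(370,194),(390,175),(377,187),(288,170),(285,184),(182,196),(218,159)]: print((u,v),g[v,u])
E
```

```text
(250, 250) [357 216   3]
(458, 222) [ 446 -352   48]
(458, 210) [ 478 -355   41]
(475, 240) [ 398 -399   41]
(400, 255) [ 355 -196   47]
(370, 194) [ 521 -119   10]
(390, 175) [ 573 -172   26]
(377, 187) [ 535 -131   63]
(288, 170) [577 109  61]
(285, 184) [534 111 106]
(182, 196) [498 375 106]
(218, 159) [610 310  26]
```

View pics/crop0.png

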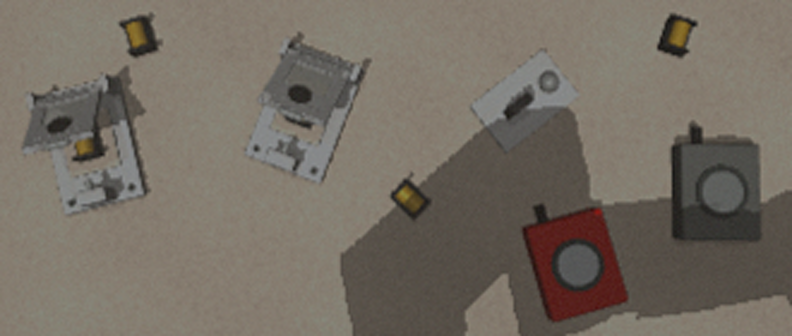

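The crop confirms the choices: black press pads at crop (60,125) and (298,93), tray with grip (517,103) and ball (548,82), grey gauge window (722,191). Next I'll measure poses.

```bash
cat > m.py <<'E'
from h import *
im=cv2.imread("pics/top0.png"); W=cloud("top",np.load("top0.npy")); g=cv2.cvtColor(im,cv2.COLOR_BGR2GRAY)
v,u=np.mgrid[:400,:640]
def boxm(a,b,c,d): return (u>=a)&(u<=b)&(v>=c)&(v<=d)
z=W[...,2]
for nm,b,pc in(("L",(168,215,172,212),(185,197)),("R",(262,315,155,200),(285,184))):
    # cover plane: RANSAC-lite around pad, then widen
    m=boxm(pc[0]-9,pc[0]+9,pc[1]-6,pc[1]+5)&(z>.06)
    for k in range(4):
        P=W[m]; c=np.median(P,0); n=np.linalg.svd(P-P.mean(0))[2][2]; n*=np.sign(n[2])
        c=P.mean(0); m=boxm(*b)&(abs((W-c)@n)<.006)&(z>.052)
    dark=m&(g<.6*np.median(g[m])) if nm else 0
    dk=boxm(pc[0]-10,pc[0]+10,pc[1]-8,pc[1]+8)&(g<62)&(abs((W-c)@n)<.01)
    pu,pv=u[dk].mean(),v[dk].mean(); pad=np.median(W[dk],0)
    y=np.cross([0,0,1.],n); y/=np.linalg.norm(y)  # candidates
    t=np.cross(y,n); t*= -np.sign(t[2])           # downhill = toward hinge
    H=pad-.008*n+.07*t; x=np.r_[t[:2],0]/np.linalg.norm(t[:2])
    print(nm,m.sum(),dk.sum(),"padpx",pu,pv,"pad",pad.round(3),"th",np.arccos(n[2]).round(3),"H",H.round(3),"yaw x",np.arctan2(x[1],x[0]).round(3))
    print("  base rect:")
    mm=boxm(b[0]-5,b[1]+10,b[2]-5,b[3]+32)&(z>.006)&(z<.06)&(g>75)
    r=cv2.minAreaRect(np.float32(W[mm][:,:2]*1000)); print("  ",r)
    C=(H-.07*x); C[2]=.054; print("  closed pad",C.round(3))
for nm,b,lo,hi in(("tray",(350,408,160,212),.006,.016),("grip",(360,400,165,205),.05,.075),("ball",(378,402,165,190),.018,.036),("gauge",(430,485,200,252),.03,.06)):
    m=boxm(*b)&(z>lo)&(z<hi); P=W[m]; print(nm,m.sum(),np.median(P,0).round(3),P.mean(0).round(3),cv2.minAreaRect(np.float32(P[:,:2]*1000)))
gg=boxm(444,476,208,240); m=gg&(g>g[222,458]-12)&(z>.035)
print("window px bright",u[m].mean(),v[m].mean())
c=cv2.HoughCircles(cv2.resize(g[195:255,430:490],None,fx=4,fy=4),cv2.HOUGH_GRADIENT,1,100,param1=80,param2=20,minRadius=28,maxRadius=60)
print(c)
if c is not None: print(ray("top",430+c[0,0,0]/4,195+c[0,0,1]/4,.045))
E
python3 m.py
```

```text
L 638 48 padpx 184.3125 196.75 pad [0.495 0.369 0.109] th 0.86 H [0.534 0.379 0.051] yaw x 0.26
  base rect:
   ((480.20953369140625, 375.28863525390625), (217.9160614013672, 161.43690490722656), 0.25223508477211)
  closed pad [0.466 0.361 0.054]
R 740 57 padpx 284.43859649122805 183.89473684210526 pad [0.534 0.113 0.103] th 0.773 H [0.576 0.098 0.049] yaw x -0.34
  base rect:
   ((530.984375, 100.33590698242188), (207.15440368652344, 185.8683319091797), 0.6313512921333313)
  closed pad [0.51  0.122 0.054]
tray 828 [ 0.541 -0.141  0.01 ] [ 0.542 -0.141  0.01 ] ((560.2274169921875, -129.238525390625), (113.75447082519531, 110.1328353881836), 38.73531723022461)
grip 52 [ 0.533 -0.131  0.063] [ 0.534 -0.13   0.063] ((533.5186767578125, -130.7095947265625), (11.734639167785645, 29.347225189208984), 39.62998962402344)
ball 57 [ 0.564 -0.167  0.026] [ 0.564 -0.168  0.026] ((564.0376586914062, -168.4771270751953), (20.82269859313965, 20.07423210144043), 89.06106567382812)
gauge 1370 [ 0.44  -0.357  0.042] [ 0.44  -0.358  0.042] ((440.69805908203125, -360.43389892578125), (109.39058685302734, 91.30611419677734), 0.6859172582626343)
window px bright 462.0 223.75555555555556
[[[124.5 117.5  35.4]]]
[ 0.43954032 -0.36111013  0.045     ]
```

```bash
cat > g.py <<'E'
import sys; from h import *
x,y,z,yaw=map(float,sys.argv[1:5])
Rt=R.from_euler("z",yaw)*R.from_euler("x",np.pi)
s,r=rel([x,y,z],Rt); print(s.round(4),r.round(4))
E
python3 g.py .534 .113 .16 -.34
```

```text
[ 0.5325 -0.4551  0.0713] [-1.600e-03  3.000e-04  7.688e-01]
```

The manual's scale: shifts go in shares of 0.5 m and turns go in shares of pi/2 rad. Converting my numbers, 0.5 m / 0.5 = 1, -0.13 m / 0.5 = -0.26, 0.769 rad / 1.5708 = 0.4896.

creep_tool:
  moves:
    - [[0.1,-0.08,0],[0,0,0.0446],0]
    - [[0.2,-0.17,0],[0,0,0.0891],0]
    - [[0.3,-0.26,0],[0,0,0.1337],0]
    - [[0.4,-0.34,0],[0,0,0.1783],0]
    - [[0.5,-0.42,0],[0,0,0.2228],0]
    - [[0.6,-0.51,0],[0,0,0.2674],0]
    - [[0.7,-0.6,0],[0,0,0.3183],0]
    - [[0.8,-0.68,0],[0,0,0.382],0]
    - [[0.9,-0.77,0],[0,0,0.4456],0]
    - [[1,-0.85,0],[0,0,0.4896],0]

```text
time_s: 1.35
eef_pos: [0.5038, 0.0453, 0.2312]
eef_rot: [0.0, 0.985, -0.17, 0.0]
wrist_force: [0.9, -0.6, -0.3]
opening: 0.002
grasp_force: 0.0
```

```bash
python3 g.py .534 .113 .12 -.34
```

```text
[ 0.0057 -0.0739  0.1112] [ 0.0001 -0.0002 -0.0026]
```

To row units: 0.111 m / 0.5 = 0.222, 0.105 m / 0.5 = 0.21.

creep_tool:
  moves:
    - [[0.006,-0.074,0.06],[0,0,0],0]
    - [[0.012,-0.148,0.12],[0,0,0],0]
    - [[0.012,-0.148,0.17],[0,0,0],0]
    - [[0.012,-0.148,0.21],[0,0,0],0]
    - [[0.012,-0.148,0.222],[0,0,0],0]
    - [[0.012,-0.148,0.222],[0,0,0],0]

```text
time_s: 2.1
eef_pos: [0.5336, 0.1109, 0.1202]
eef_rot: [0.0, 0.986, -0.169, -0.0]
wrist_force: [-0.3, 0.1, 0.5]
opening: 0.003
grasp_force: 0.0
```

```bash
python3 g.py .534 .113 .12 -.34; python3 - <<'E'
from h import *
im,d=optics.camera("side"); c=im[170:290,240:400]; cv2.imwrite("pics/s1.png",cv2.resize(c,None,fx=4,fy=4,interpolation=cv2.INTER_CUBIC))
E
```

```text
[-0.0003 -0.0021  0.0002] [ 0.0002  0.0006 -0.0004]
```

View pics/s1.png

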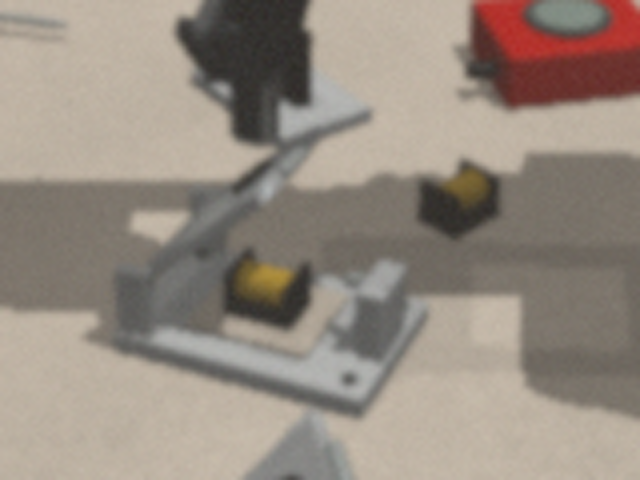

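The fingertips at crop (255,140) sit just above the pad at (265,170), in line with the cover. I'll press along the arc.

To row units: 0.065 m / 0.5 = 0.13, -0.002 m / 0.5 = -0.004.

creep_tool:
  moves:
    - [[0,-0.004,0.02],[0,0,0],0]
    - [[-0.006,-0.004,0.04],[0,0,0],0]
    - [[-0.014,-0.004,0.06],[0,0,0],0]
    - [[-0.024,-0.004,0.08],[0,0,0],0]
    - [[-0.034,-0.004,0.1],[0,0,0],0]
    - [[-0.044,-0.004,0.116],[0,0,0],0]
    - [[-0.044,-0.004,0.124],[0,0,0],0]
    - [[-0.044,-0.004,0.13],[0,0,0],0]

```text
time_s: 3.15
eef_pos: [0.5128, 0.1205, 0.055]
eef_rot: [-0.0, 0.986, -0.169, -0.001]
wrist_force: [-2.3, 0.9, 3.3]
opening: -0.001
grasp_force: 1.3
```

To row units: 0.003 m / 0.5 = 0.006, 0.002 m / 0.5 = 0.004.

creep_tool:
  moves:
    - [[0,0,0.002],[0,0,0],0]
    - [[0,0,0.004],[0,0,0],0]
    - [[0,0,0.006],[0,0,0],0]
    - [[0,0,0.006],[0,0,0],0]

```text
time_s: 3.65
eef_pos: [0.5129, 0.1205, 0.0537]
eef_rot: [0.0, 0.986, -0.169, -0.001]
wrist_force: [-9.7, 0.3, 19.8]
opening: -0.001
grasp_force: 10.1
```

To row units: -0.15 m / 0.5 = -0.3, -0.13 m / 0.5 = -0.26.

creep_tool:
  moves:
    - [[0,0,-0.06],[0,0,0],0]
    - [[0,0,-0.16],[0,0,0],0]
    - [[0,0,-0.26],[0,0,0],0]
    - [[0,0,-0.3],[0,0,0],0]

```text
time_s: 4.15
eef_pos: [0.5152, 0.1202, 0.2056]
eef_rot: [-0.0, 0.986, -0.169, 0.002]
wrist_force: [-0.1, -0.2, -0.4]
opening: 0.0
grasp_force: 0.0
```

```bash
python3 g.py .4925 .368 .125 .26;  python3 - <<'E'
from h import *
im,d=optics.camera("top"); W=cloud("top",d)
for p in[(.533,.114,.05),(.51,.122,.054),(.48,.132,.054)]:
    u,v=map(round,pix("top",p)); print(u,v,np.median(W[v-1:v+2,u-1:u+2].reshape(-1,3),0).round(3))
c=im[145:245,165:345]; cv2.imwrite("pics/t2.png",cv2.resize(c,None,fx=4,fy=4,interpolation=cv2.INTER_CUBIC))
E
```

```text
[-0.1044 -0.2259  0.0804] [-2.000e-04 -5.100e-03 -6.002e-01]
286 187 [0.477 0.06  0.56 ]
283 195 [0.464 0.061 0.585]
279 206 [0.449 0.065 0.589]
```

To row units: -0.226 m / 0.5 = -0.452, -0.18 m / 0.5 = -0.36, -0.6 rad / 1.5708 = -0.382.

creep_tool:
  moves:
    - [[-0.04,-0.09,0],[0,0,-0.0764],0]
    - [[-0.084,-0.18,0],[0,0,-0.1528],0]
    - [[-0.126,-0.272,0],[0,0,-0.2292],0]
    - [[-0.168,-0.36,0],[0,0,-0.3056],0]
    - [[-0.208,-0.452,0],[0,0,-0.382],0]
    - [[-0.208,-0.452,0.06],[0,0,-0.382],0]
    - [[-0.208,-0.452,0.11],[0,0,-0.382],0]
    - [[-0.208,-0.452,0.15],[0,0,-0.382],0]
    - [[-0.208,-0.452,0.16],[0,0,-0.382],0]
    - [[-0.208,-0.452,0.16],[0,0,-0.382],0]

```text
time_s: 5.45
eef_pos: [0.4912, 0.3678, 0.1223]
eef_rot: [0.0, 0.992, 0.129, -0.0]
wrist_force: [0.3, 1.1, 1.0]
opening: 0.001
grasp_force: 0.0
```

```bash
python3 g.py .4925 .368 .125 .26;  python3 - <<'E'
from h import *
im,d=optics.camera("top"); W=cloud("top",d)
for p in[(.533,.114,.05),(.51,.122,.054),(.48,.132,.054)]:
    u,v=map(round,pix("top",p)); print(u,v,np.median(W[v-1:v+2,u-1:u+2].reshape(-1,3),0).round(3))
im2,d=optics.camera("side"); c=im2[170:380,240:400]; cv2.imwrite("pics/t2.png",cv2.resize(c,None,fx=2.8,fy=2.8,interpolation=cv2.INTER_CUBIC))
E
```

```text
[ 0.0013  0.0001 -0.0027] [ 0.      0.0001 -0.0006]
286 187 [0.532 0.114 0.048]
283 195 [0.51  0.121 0.055]
279 206 [0.48  0.131 0.054]
```

View pics/t2.png

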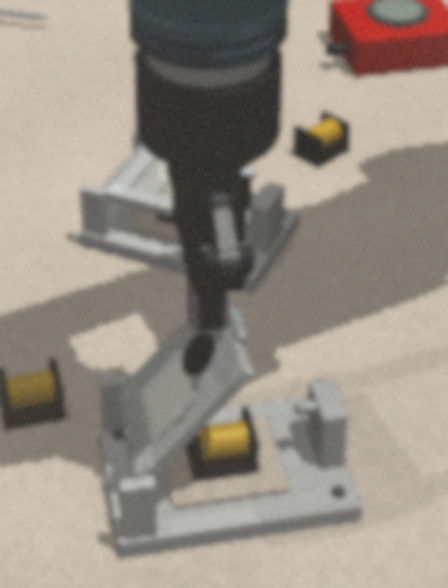

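The first cover is shut: its depth is flat at 48–55 mm. The fingertips at crop (205,325) are just above the second pad at (200,355). I'll press it the same way.

To row units: 0.07 m / 0.5 = 0.14, 0.068 m / 0.5 = 0.136.

creep_tool:
  moves:
    - [[0,0,0.024],[0,0,0],0]
    - [[-0.006,0,0.044],[0,0,0],0]
    - [[-0.016,0,0.064],[0,0,0],0]
    - [[-0.026,0,0.084],[0,0,0],0]
    - [[-0.036,0,0.104],[0,0,0],0]
    - [[-0.044,0,0.12],[0,0,0],0]
    - [[-0.044,0,0.13],[0,0,0],0]
    - [[-0.044,0,0.136],[0,0,0],0]
    - [[-0.044,0,0.14],[0,0,0],0]
    - [[-0.044,0,0.14],[0,0,0],0]

```text
time_s: 6.8
eef_pos: [0.469, 0.3622, 0.0538]
eef_rot: [0.0, 0.992, 0.13, -0.001]
wrist_force: [-8.0, -3.4, 16.9]
opening: 0.006
grasp_force: 8.7
```

To row units: -0.15 m / 0.5 = -0.3, -0.13 m / 0.5 = -0.26.

creep_tool:
  moves:
    - [[0,0,-0.06],[0,0,0],0]
    - [[0,0,-0.16],[0,0,0],0]
    - [[0,0,-0.26],[0,0,0],0]
    - [[0,0,-0.3],[0,0,0],0]

```text
time_s: 7.3
eef_pos: [0.471, 0.363, 0.2056]
eef_rot: [-0.001, 0.992, 0.13, 0.002]
wrist_force: [-0.6, -0.4, 0.8]
opening: -0.001
grasp_force: 0.0
```

```bash
python3 g.py .5335 -.1305 .19 -.88
```

```text
[-0.0665  0.493   0.0148] [-0.0037 -0.0037  1.1399]
```

To row units: 0.493 m / 0.5 = 0.986, 0.45 m / 0.5 = 0.9, 1.14 rad / 1.5708 = 0.7257.

creep_tool:
  moves:
    - [[-0.014,0.1,0],[0,0,0.0726],1]
    - [[-0.028,0.2,0],[0,0,0.1451],1]
    - [[-0.04,0.3,0],[0,0,0.2177],1]
    - [[-0.054,0.4,0],[0,0,0.2903],1]
    - [[-0.068,0.5,0],[0,0,0.3629],1]
    - [[-0.08,0.6,0],[0,0,0.4354],1]
    - [[-0.094,0.7,0],[0,0,0.5093],1]
    - [[-0.108,0.8,0],[0,0,0.5793],1]
    - [[-0.12,0.9,0],[0,0,0.6525],1]
    - [[-0.133,0.986,0.03],[0,0,0.7257],1]

```text
time_s: 8.55
eef_pos: [0.5329, -0.1334, 0.1879]
eef_rot: [-0.0, 0.904, -0.428, 0.001]
wrist_force: [0.7, 0.2, -0.6]
opening: 0.998
grasp_force: 0.0
```

```bash
python3 - <<'E'
from h import *
im,d=optics.camera("top"); W=cloud("top",d)
for p in[(.533,.114,.05),(.51,.122,.054),(.48,.132,.054),(.49,.369,.05),(.466,.361,.054),(.44,.355,.05)]:
    u,v=map(round,pix("top",p)); print(u,v,np.median(W[v-1:v+2,u-1:u+2].reshape(-1,3),0).round(3))
im2,d=optics.camera("side"); c=im2[120:380,220:430]; cv2.imwrite("pics/t3.png",cv2.resize(c,None,fx=2.3,fy=2.3,interpolation=cv2.INTER_CUBIC))
E
python3 g.py .5335 -.1305 .19 -.88
```

```text
286 187 [0.532 0.114 0.049]
283 195 [0.51  0.122 0.053]
279 206 [0.48  0.132 0.054]
192 201 [0.489 0.37  0.049]
194 210 [0.465 0.362 0.055]
196 219 [0.441 0.355 0.051]
[-0.0019 -0.0044 -0.0048] [ 0.0019  0.0016 -0.0067]
```

View pics/t3.png

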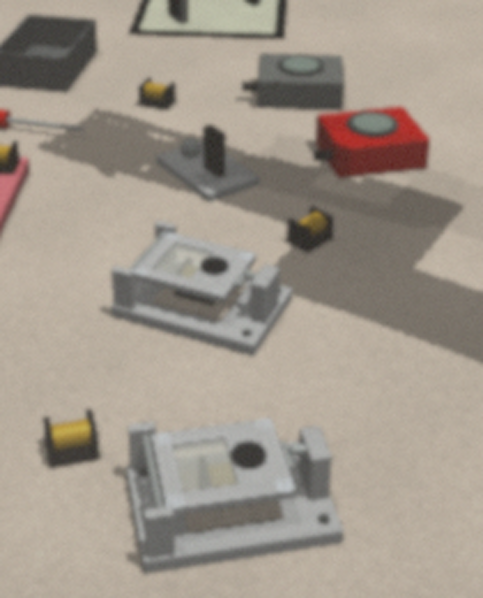

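Both covers are shut and level, at crop (215,265) and (245,455). The tray is undisturbed at (210,165), with its grip and ball. I'll descend next.

To row units: 0.08 m / 0.5 = 0.16, 0.06 m / 0.5 = 0.12.

creep_tool:
  moves:
    - [[0,0,0.06],[0,0,0],1]
    - [[0,0,0.12],[0,0,0],1]
    - [[0,0,0.16],[0,0,0],1]
    - [[0,0,0.16],[0,0,0],1]
    - [[0,0,0.16],[0,0,0],1]

```text
time_s: 9.28
eef_pos: [0.5326, -0.131, 0.108]
eef_rot: [-0.0, 0.905, -0.426, 0.0]
wrist_force: [0.8, 0.8, 0.9]
opening: 1.001
grasp_force: 0.0
```

```bash
python3 g.py .5335 -.1305 .025 -.88
```

```text
[ 0.0002 -0.0009  0.083 ] [-0.0004 -0.0007  0.0006]
```

To row units: 0.083 m / 0.5 = 0.166, 0.081 m / 0.5 = 0.162.

creep_tool:
  moves:
    - [[0,0,0.05],[0,0,0],1]
    - [[0,0,0.1],[0,0,0],1]
    - [[0,0,0.14],[0,0,0],1]
    - [[0,0,0.162],[0,0,0],1]
    - [[0,-0.002,0.166],[0,0,0],1]
    - [[0,-0.002,0.166],[0,0,0],1]

```text
time_s: 10.02
eef_pos: [0.5337, -0.1308, 0.0252]
eef_rot: [-0.0, 0.905, -0.426, 0.001]
wrist_force: [0.8, -0.6, 0.9]
opening: 0.999
grasp_force: 0.0
```

creep_tool:
  moves:
    - [[0,0,0],[0,0,0],0.6]
    - [[0,0,0],[0,0,0],0.4]
    - [[0,0,0],[0,0,0],0.3]
    - [[0,0,0],[0,0,0],0.2]
    - [[0,0,0],[0,0,0],0.15]
    - [[0,0,0],[0,0,0],0.1]
    - [[0,0,0],[0,0,0],0.05]
    - [[0,0,0],[0,0,0],0]
    - [[0,0,0],[0,0,0],0]
    - [[0,0,0],[0,0,0],0]

```text
time_s: 11.28
eef_pos: [0.5331, -0.1306, 0.0245]
eef_rot: [-0.0, 0.905, -0.426, 0.0]
wrist_force: [0.7, 1.6, 2.9]
opening: 0.133
grasp_force: 59.2
```

Gripped (opening 0.133, about 12 mm). I'll lift gently.

To row units: -0.122 m / 0.5 = -0.244, -0.116 m / 0.5 = -0.232.

creep_tool:
  moves:
    - [[0,0,-0.006],[0,0,0],0]
    - [[0,0,-0.02],[0,0,0],0]
    - [[0,0,-0.044],[0,0,0],0]
    - [[0,0,-0.074],[0,0,0],0]
    - [[0,0,-0.106],[0,0,0],0]
    - [[0,0,-0.14],[0,0,0],0]
    - [[0,0,-0.176],[0,0,0],0]
    - [[0,0,-0.208],[0,0,0],0]
    - [[0,0,-0.232],[0,0,0],0]
    - [[0,0,-0.244],[0,0,0],0]

```text
time_s: 12.52
eef_pos: [0.5332, -0.1307, 0.1472]
eef_rot: [-0.0, 0.905, -0.426, 0.0]
wrist_force: [0.0, 0.3, -3.1]
opening: 0.134
grasp_force: 58.5
```

creep_tool:
  moves:
    - [[0,0,-0.006],[0,0,0],0]
    - [[0,0,-0.006],[0,0,0],0]
    - [[0,0,-0.006],[0,0,0],0]

```text
time_s: 12.9
eef_pos: [0.5326, -0.1304, 0.1487]
eef_rot: [-0.0, 0.905, -0.426, -0.001]
wrist_force: [0.6, 0.3, -2.5]
opening: 0.13
grasp_force: 58.5
```

```bash
python3 - <<'E'
from h import *
im2,d=optics.camera("side"); c=im2[60:220,240:420]; cv2.imwrite("pics/t4.png",cv2.resize(c,None,fx=3,fy=3,interpolation=cv2.INTER_CUBIC))
E
```

```text
(no output)
```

View pics/t4.png

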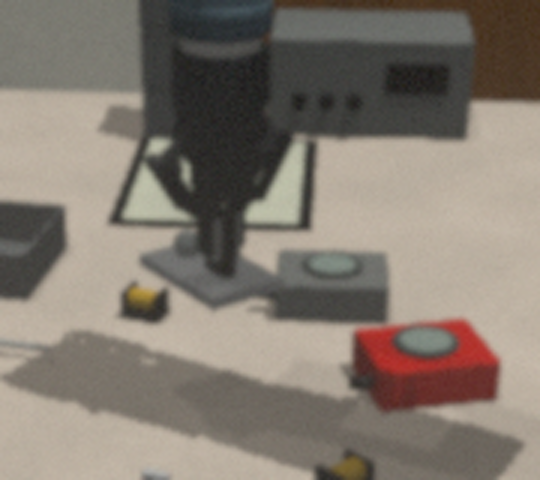

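The tray is lifted level at crop (210,275), with the ball in its pocket at (185,243).

```bash
python3 g.py .409 -.322 .150 -.88
```

```text
[ 0.069   0.2173 -0.0013] [ 0.0005  0.0011 -0.0002]
```

To row units: 0.109 m / 0.5 = 0.218, 0.095 m / 0.5 = 0.19.

creep_tool:
  moves:
    - [[0.0012,0.004,0],[0,0,0],0]
    - [[0.004,0.014,0],[0,0,0],0]
    - [[0.01,0.03,0],[0,0,0],0]
    - [[0.016,0.052,0],[0,0,0],0]
    - [[0.024,0.078,0],[0,0,0],0]
    - [[0.034,0.106,0],[0,0,0],0]
    - [[0.042,0.134,0],[0,0,0],0]
    - [[0.052,0.162,0],[0,0,0],0]
    - [[0.06,0.19,0],[0,0,0],0]
    - [[0.07,0.218,0],[0,0,0],0]

```text
time_s: 14.2
eef_pos: [0.4706, -0.2278, 0.1493]
eef_rot: [-0.0, 0.905, -0.426, -0.0]
wrist_force: [0.4, -0.7, -2.8]
opening: 0.131
grasp_force: 58.5
```

creep_tool:
  moves:
    - [[0.008,0.028,0],[0,0,0],0]
    - [[0.018,0.056,0],[0,0,0],0]
    - [[0.026,0.084,0],[0,0,0],0]
    - [[0.036,0.112,0],[0,0,0],0]
    - [[0.044,0.14,0],[0,0,0],0]
    - [[0.052,0.166,0],[0,0,0],0]
    - [[0.06,0.188,0],[0,0,0],0]
    - [[0.064,0.204,0],[0,0,0],0]
    - [[0.068,0.214,0],[0,0,0],0]
    - [[0.068,0.216,0],[0,0,0],0]

```text
time_s: 15.45
eef_pos: [0.4095, -0.3222, 0.1493]
eef_rot: [-0.0, 0.905, -0.426, 0.0]
wrist_force: [0.5, 0.2, -3.1]
opening: 0.134
grasp_force: 58.5
```

creep_tool:
  moves:
    - [[0,0,0],[0,0,0],0]
    - [[0,0,0],[0,0,0],0]
    - [[0,0,0],[0,0,0],0]
    - [[0,0,0],[0,0,0],0]

```text
time_s: 15.95
eef_pos: [0.4097, -0.3219, 0.1493]
eef_rot: [-0.0, 0.905, -0.426, 0.0]
wrist_force: [-0.3, 0.1, -2.9]
opening: 0.135
grasp_force: 58.5
```

```bash
python3 g.py .409 -.322 .150 -.88; python3 - <<'E'
from h import *
im2,d=optics.camera("side"); c=im2[60:220,260:440]; cv2.imwrite("pics/t5.png",cv2.resize(c,None,fx=3,fy=3,interpolation=cv2.INTER_CUBIC))
im,d=optics.camera("top"); W=cloud("top",d); print(pix("top",(.44,-.36,.143)),pix("top",(.409,-.322,.2)))
W0=W[200:255,430:490]; m=(W0[...,2]>.12)&(W0[...,2]<.17); P=W0[m]; print(m.sum(),P.mean(0),cv2.minAreaRect(np.float32(P[:,:2]*1000)) if len(P) else 0)
b=(W0[...,2]>.147)&(W0[...,2]<.165); print("ball",b.sum(),W0[b].mean(0))
cv2.imwrite("pics/t6.png",cv2.resize(im[170:280,400:520],None,fx=4,fy=4,interpolation=cv2.INTER_CUBIC))
E
```

```text
[-0.0004  0.0006 -0.0007] [-0.     -0.      0.0001]
(np.float64(475.24623838856235), np.float64(223.77995996533593)) (np.float64(468.7386821069123), np.float64(236.7983171218744))
606 [ 0.41652599 -0.31444678  0.13618389] ((422.6988220214844, -331.89764404296875), (63.51504898071289, 111.7663345336914), 39.53508377075195)
ball 36 [ 0.41644481 -0.32250873  0.15627002]
```

View pics/t6.png

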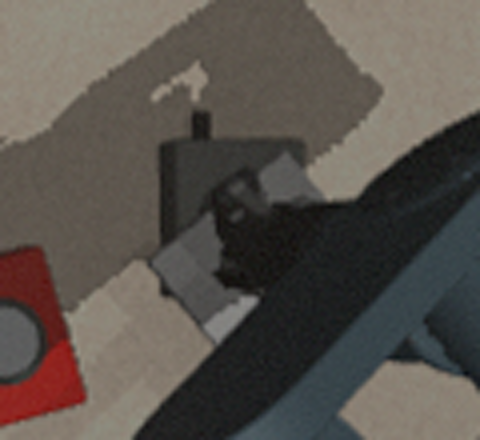

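View pics/t5.png

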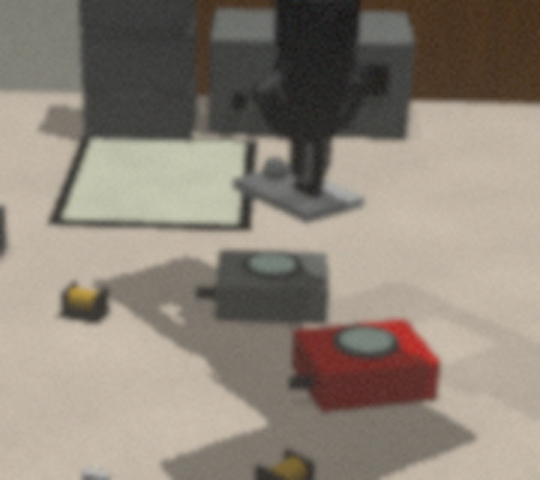

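The tray is level. The ball at side crop (275,168) sits in the same column as the grey head's window (273,263). From the top depth the pocket is at about (0.444, -0.358) against the window at (0.440, -0.360). Handing in.

```bash
python3 -c "
from bench import workorder; print(workorder.hand_in())"
```

```text
the job is handed in; nothing more can be done
None
```

I handed the job in at about 16 s of robot time, with no verdict returned: both covers are shut, and the gripper is holding the tray level with the ball in its pocket, about 5 mm off the window centre and 8 cm above the glass.

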